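Fit the spacer that fills the shaker tray

ROBOT

A 6-joint arm with a two-finger parallel gripper is mounted at the origin on a cart in front of the work surface, level with it; the furniture and walls round the work are solid. World frame = base frame: x ahead of the robot, y to its left, z up, the work surface at z = 0. Lengths are in m, angles in rad, forces in N, time in s.
With the tool pointing down it reaches from about 0.35 to 0.925 m from the base axis. Payload 6.4 kg.
Tool frame: the origin (TCP) lies at the very end of the fingers, on their centre line; the grasp point (between the pads) lies 19 mm behind it; z points along the fingers, x is the direction in which the jaws open and shut, and the axes are right-handed (so a half turn about z gives the same grasp; the last joint's range is limited). The gripper opens to 85 mm and grips with 20 to 120 N. Pads are 22 mm wide; open, the fingers measure 114 mm over their backs; the gripper's body (76 mm by 85 mm) begins 54 mm behind the grasp point. The pads swing forward as they close: fully open they stand 13 mm farther back than shut.
Start: joints at [-1.328, 0.245, 1.558, -0, 1.339, -0.174], TCP at [0.263, -0.594, 0.197] pointing down, gripper open.
Joint ranges: [-3.13, 3.13], [-1.02, 2.26], [0.13, 2.54], [-0.95, 4.09], [0.21, 2.88], [-2.74, 2.74]. Speed limits (rad/s): [2.57, 2.57, 3.14, 3.14, 3.14, 3.14].

INTERFACE

Orientations are given as a unit quaternion [x, y, z, w].
In Python, from cell import read_state, camera, get_calibration, finish_job, silhouettes, tip_of gives the robot as it stands.
- The arm moves only by the shell command python3 -m jog 'ROWS' [FORCE]. ROWS is JSON, one flat list of numbers, 7 for each row, row after row: the turn, a rotation vector about the tool's x, y, z in degrees, then the shift along the tool's x, y, z in units of 25 mm (1.0 is 25 mm), then the finger opening in mm, from 0 to 85.4. A call has 1 to 8 rows; each row is the pose to reach, as a shift and turn from the pose commanded when the call began, along the tool's axes at that moment; what a row does not reach only later rows make up. A row lasts 1/8 s, in which the tool goes at most 62.5 mm and 10.7 degrees, less where a joint would pass 70% of its speed; a pose out of reach is approached as far as the arm can. A call with a gripper value outside its range is refused whole. The fingers move at their own pace and stop on an object; FORCE is the grip in N (left out, the last holds). Time passes only in rows, so rows that repeat a pose let the fingers close. It gives the time, the measured TCP pose, the force and the opening at its end, in the units of the state.
- read_state(): the state, without advancing time (a new reading comes with each control period).
- camera(name): name is "scene" or "side" or "wrist"; returns (picture, depth): 384x512x3 uint8, red, green, blue; 384x512 float32, m along the optical axis (not along the pixel's ray), 0 where there is no reading.
- get_calibration(name): a dict with "camera_matrix" (3x3 intrinsics, pixels), "world_to_cam" (4x4, takes a point from world to camera coordinates); the wrist camera has in their place "tool_from_camera" (4x4, takes a point from camera to tool coordinates, whose origin is the TCP and whose axes are the tool frame's). Camera axes: x right, y down, z forward; pixel columns grow to the right and rows downward; lengths in m; the calibration is good to about 2 mm. A picture is of the moment at which its call begins: read the wrist's pose just before it. get_calibration takes no time and is no camera call.
- finish_job(): hands the job in, once; it reports no verdict.
Trained networks look in the newest picture that a camera, given by its name, has taken for a name from the list of things; names that differ only in an ending like _2 or _b are one class to them, and where a whole thing is asked for, a point or a joint stands for the part that bears it (a point fixed in the world has none). Each returns a list of dicts, best first, with "confidence" (0 to 1); they miss things now and then, are a little off and sometimes report something else, mostly with a low value. They report only what shows in the picture. A call takes as long as a camera call. They do not tell look-alikes from the thing itself.
- silhouettes(target, camera): "mask" (384x512 bool, what is visible of it) and "box" ([centre column, centre row, width, height] in pixels, round what is visible of it).
- tip_of(target, camera): "uv" ([column, row] in pixels: a listed point, or the origin of a listed thing).
The state is a dict: "t": time; "qpos": joint angles; "joint_velocities": joint speeds; "effort": joint torques, N m; "tool_pos": TCP position; "ee_rot": TCP orientation; "ft_force": force on the tool from outside, world axes, zero at the start; "ft_torque": the same for the moment, N m; "opening": opening from 0.0 (shut) to 1.0 (fully open).
Only numpy, scipy, OpenCV 4.12 (cv2) and the standard library are available. Lean on these libraries where they do the work, as an engineer would, in place of code of your own. Each camera call takes 0.05 s, during which the arm holds its last target.

TASK

A white-lidded tip box stands at one end of the tray on the bench shaker and would slide about in the gap left beside it. Of the three grey spacer blocks on the worktop, pick the one that fills this gap - the thickest that still goes in - and set it upright in the gap, lengthwise across the tray alongside the box, seated fully down on the tray floor, then let go. Leave the other two blocks out of the tray.

Things in the scene. Friction and masses are not known exactly. Their poses are not given: they have to be found in the camera images.
- spacer_a: loose grey plastic spacer block of one plain shape: body 80 mm long (its x), 60 mm thick (its y), 50 mm high, with an upright grip fin on top (44 mm along x, 12 mm along y, from 50 to 84 mm above its underside) to pinch across the 12 mm; about 180 g. Stands upright on the worktop. Origin: centre of its underside; z up; same after a half turn about z.
- spacer_b: loose grey plastic spacer block of one plain shape: body 80 mm long (its x), 42 mm thick (its y), 50 mm high, with an upright grip fin on top (44 mm along x, 12 mm along y, from 50 to 84 mm above its underside) to pinch across the 12 mm; about 144 g. Stands upright on the worktop. Origin: centre of its underside; z up; same after a half turn about z.
- spacer_c: loose grey plastic spacer block of one plain shape: body 80 mm long (its x), 24 mm thick (its y), 50 mm high, with an upright grip fin on top (44 mm along x, 12 mm along y, from 50 to 84 mm above its underside) to pinch across the 12 mm; about 108 g. Stands upright on the worktop. Origin: centre of its underside; z up; same after a half turn about z.
- gap (a point): centre of the gap floor in the aluminium tray on the fixed white bench shaker (160 x 230 mm), 62 mm above the worktop. Gap: 50 mm wide (its y), 96 mm long (its x), z up. On +y the fixed tip box, top 50 mm above the gap floor; on the other sides the tray rim, 4 mm thick, 20 mm high; on -y a lead-in lip leans outward from the rim at 45 degrees, to 32 mm above the floor.
Not all that is in view belongs to the job. Leave any pink look-alike of the spacer_c alone.

How it is judged:
By the outcome, as a careful person would: the job done as asked, in the order asked, and still so for the second after the job is handed in, with the robot touching nothing.
It also fails if it takes over 37 s, if anything falls off the work surface, if the arm or the gripper's body presses on something with over 40 N, if the wrist force passes 120 N, or if a joint passes its speed limit or range.

## Working session

There is one attempt and no reset: what is moved stays moved. The work goes in short steps, Python scripts to look and compute and a shell command to move; the robot and the scene stay as the last step left them, time stands still between calls to the robot, and variables do not carry over. Pictures are saved under pics/ and viewed, and the job is handed in when it is done.

```bash
mkdir -p pics; ls
cat > h.py <<'E'
import numpy as np, cv2
from cell import *
from scipy.spatial.transform import Rotation as R
def world(name,depth,st=None):
    c=get_calibration(name);K=np.array(c['camera_matrix'])
    h,w=depth.shape;u,v=np.meshgrid(np.arange(w),np.arange(h))
    P=np.stack([(u-K[0,2])/K[0,0]*depth,(v-K[1,2])/K[1,1]*depth,depth,np.ones_like(depth)],-1)
    if 'world_to_cam' in c: T=np.linalg.inv(np.array(c['world_to_cam']))
    else:
        T=np.eye(4);T[:3,:3]=R.from_quat(st['ee_rot']).as_matrix();T[:3,3]=st['tool_pos'];T=T@np.array(c['tool_from_camera'])
    return (P@T.T)[...,:3],T
def save(n,p): cv2.imwrite('pics/'+n,p[...,::-1])
E
python3 - <<'E'
from h import *
s=read_state();print(s['t'],s['tool_pos'],s['ee_rot'])
for n in['scene','side']:
    p,d=camera(n);save(n+'0.png',p);np.savez(n+'0.npz',p=p,d=d)
    W,T=world(n,d);print(n,T[:3,3])
    for tg in['spacer_a','gap']:
        for r in silhouettes(tg,n) if tg!='gap' else tip_of(tg,n):
            if 'mask' in r:
                m=r['mask']&(d>0);q=W[m];print(tg,r['confidence'],r['box'],np.percentile(q,2,axis=0).round(3),np.percentile(q,98,axis=0).round(3))
            else:
                u,v=np.round(r['uv']).astype(int);print(tg,r,W[v,u])
E
```

```text
pics
0.0 [ 0.26300152 -0.59371972  0.19596719] [ 8.38116445e-01 -5.45490449e-01 -7.34277643e-04 -6.74051172e-04]
scene [0.06202975 0.57873163 0.448761  ]
spacer_a 0.8 [230.4, 176.7, 13.5, 34.4] [ 0.571 -0.129  0.007] [ 0.634 -0.083  0.084]
spacer_a 0.77 [273.4, 194.2, 36.9, 42.1] [ 0.418 -0.125  0.   ] [ 0.5   -0.06   0.084]
spacer_a 0.77 [255.4, 166.9, 26.9, 34.8] [ 0.551 -0.237  0.004] [ 0.628 -0.198  0.082]
spacer_a 0.63 [311.8, 167.3, 28.7, 33.7] [ 0.395 -0.448  0.   ] [ 0.531 -0.273  0.083]
gap {'uv': [192.5, 224.9], 'confidence': 0.88} [0.49405594 0.1508528  0.06300323]
side [0.37804907 0.76381053 0.6464349 ]
spacer_a 0.69 [290.4, 203.8, 42.0, 44.5] [ 0.421 -0.166 -0.002] [ 0.505 -0.059  0.082]
spacer_a 0.68 [307.8, 160.4, 31.6, 31.8] [ 0.399 -0.29   0.002] [ 0.473 -0.27   0.081]
spacer_a 0.67 [232.7, 186.9, 26.0, 39.8] [ 0.572 -0.133  0.002] [ 0.639 -0.082  0.082]
spacer_a 0.65 [246.1, 164.9, 35.8, 38.7] [ 0.554 -0.239 -0.001] [ 0.629 -0.196  0.082]
gap {'uv': [255.5, 258.4], 'confidence': 0.76} [0.48535964 0.19340253 0.11024612]
```

Run:
```python
from h import *
for n,b in[('scene',(130,110,230,170)),('side',(170,120,230,200))]:
    p=np.load(n+'0.npz')['p'];x,y,w,h=b
    save(n+'crop.png',cv2.resize(p[y:y+h,x:x+w],None,fx=3,fy=3,interpolation=cv2.INTER_CUBIC)[:600])
```

```text
(no output)
```

View pics/scene0.png

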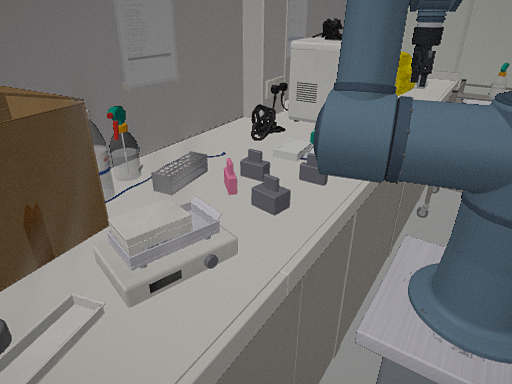

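```bash
sleep 1
```

```text
(no output)
```

View pics/scenecrop.png

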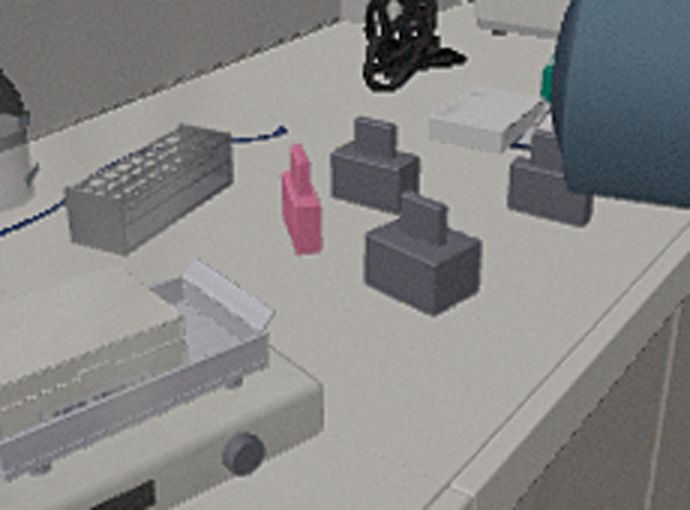

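View pics/sidecrop.png

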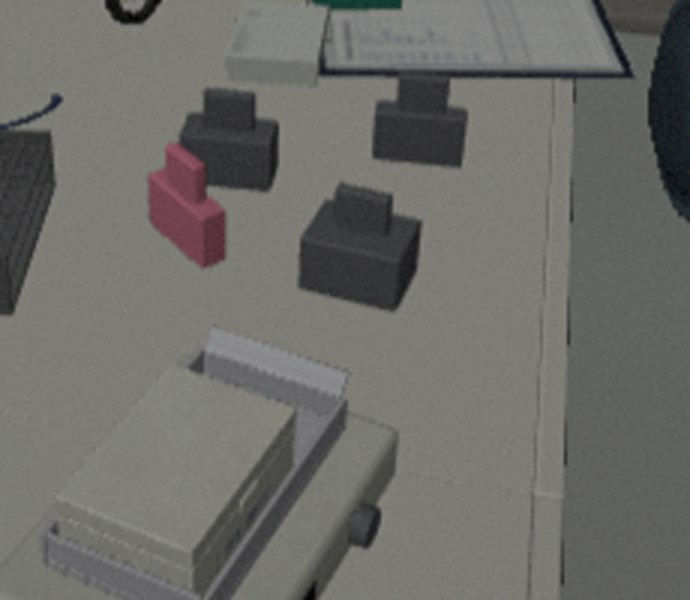

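The pink block (scene 230,177) is a decoy. The grey candidates are at scene (271,194), (255,167) and (312,167). I'll measure their thicknesses and the gap.

Run:
```python
from h import *
Ws=[]
for n in['scene','side']:
    f=np.load(n+'0.npz');W,_=world(n,f['d']);m=f['d']>0;Ws.append((n,W[m],f['p'][m]))
for nm,c in[('front',(.46,-.1)),('mid',(.59,-.218)),('right',(.435,-.29))]:
    for n,P,C in Ws:
        k=(np.hypot(P[:,0]-c[0],P[:,1]-c[1])<.065)&(C.astype(int).max(1)-C.min(1)<40)
        for lo,hi,l in[(.012,.056,'body'),(.046,.054,'top'),(.06,.09,'fin')]:
            q=P[k&(P[:,2]>lo)&(P[:,2]<hi)]
            if len(q)<6: continue
            r=cv2.minAreaRect(q[:,:2].astype(np.float32)*1000);print(nm,n,l,len(q),np.round(r[0],1),np.round(r[1],1),round(r[2],1),'zmax',q[:,2].max().round(3))
# tray
for n,P,C in Ws:
    k=(np.abs(P[:,0]-.49)<.15)&(np.abs(P[:,1]-.15)<.2)
    for lo,hi,l in[(.057,.067,'floor'),(.07,.082,'rim'),(.084,.1,'lip'),(.108,.116,'boxtop')]:
        q=P[k&(P[:,2]>lo)&(P[:,2]<hi)]
        if len(q)<6: continue
        r=cv2.minAreaRect(q[:,:2].astype(np.float32)*1000);print('tray',n,l,len(q),np.round(r[0],1),np.round(r[1],1),round(r[2],1))
```

```text
front scene body 782 [459.5 -94.4] [61.7 79.7] 80.7 zmax 0.056
front scene top 301 [459.8 -93. ] [58.5 79.2] 83.7 zmax 0.054
front scene fin 164 [459.4 -93.9] [12.8 42.1] 78.4 zmax 0.086
front side body 883 [462.2 -92.1] [62.2 80.1] 80.6 zmax 0.056
front side top 387 [462.2 -92.7] [61.2 80.1] 80.2 zmax 0.054
front side fin 203 [463.2 -91.8] [13.5 44.4] 81.2 zmax 0.084
mid scene body 456 [ 591.5 -218.6] [82.1 42.2] 1.1 zmax 0.056
mid scene top 148 [ 591.8 -218.7] [79.1 41.4] 2.7 zmax 0.054
mid scene fin 126 [ 591.1 -217.9] [43.8 12.3] 4.4 zmax 0.086
mid side body 550 [ 593.2 -218.2] [80.  47.5] 1.3 zmax 0.056
mid side top 205 [ 593.3 -217.6] [78.5 46.5] 3.6 zmax 0.054
mid side fin 164 [ 593.  -216.8] [40.6 16.4] 11.4 zmax 0.084
right scene body 354 [ 433.8 -283.8] [80.2 23.9] 2.4 zmax 0.056
right scene top 63 [ 447.2 -279.2] [18.8 55.1] 78.1 zmax 0.053
right scene fin 88 [ 439.5 -282.9] [10.7 32.7] 85.6 zmax 0.085
right side body 487 [ 436.4 -284.4] [79.9 30.1] 2.1 zmax 0.056
right side top 120 [ 436.4 -283.3] [78.3 27.9] 3.6 zmax 0.053
right side fin 155 [ 436.4 -283.3] [17.8 43.8] 84.2 zmax 0.083
tray scene floor 724 [513.5 204.3] [180.2 105.8] 74.2
tray scene rim 982 [513.1 204.6] [180.5 104.7] 74.3
tray scene lip 847 [509.9 198.8] [186.3  96.8] 75.4
tray scene boxtop 1816 [521.5 227.9] [122.7  88.5] 74.1
tray side floor 634 [514.6 207.2] [180.6 103.5] 73.5
tray side rim 1195 [515.3 204.7] [184.5 105.8] 73.8
tray side lip 816 [513.7 199.4] [187.7  96.8] 74.6
tray side boxtop 2655 [523.  229.4] [124.5  85.7] 73.8
```

Run:
```python
from h import *
print(np.round(get_calibration('wrist')['tool_from_camera'],3))
for n in['scene','side']:
    f=np.load(n+'0.npz');W,_=world(n,f['d']);P=W[f['d']>0]
    k=(P[:,0]>.2)&(P[:,0]<.8)&(P[:,1]>-.75)&(P[:,1]<.35)&(P[:,2]>.1)&(P[:,2]<.45)
    q=P[k];g=np.round(q[:,:2]/.05).astype(int)
    for c in np.unique(g,axis=0):
        m=(g==c).all(1)
        if m.sum()>8: print(n,c*.05,q[m,2].max().round(2),m.sum())
```

```text
[[ 1.     0.001  0.001 -0.001]
 [-0.001  0.957  0.289 -0.073]
 [-0.001 -0.289  0.957 -0.177]
 [ 0.     0.     0.     1.   ]]
scene [ 0.2 -0.6] 0.45 54
scene [ 0.2  -0.55] 0.35 38
scene [0.2  0.05] 0.45 1567
scene [0.2 0.1] 0.37 1867
scene [ 0.25 -0.65] 0.29 32
scene [ 0.25 -0.6 ] 0.45 155
scene [ 0.25 -0.55] 0.45 1126
scene [ 0.25 -0.5 ] 0.33 25
scene [0.25 0.05] 0.45 1754
scene [0.25 0.1 ] 0.37 1881
scene [0.25 0.15] 0.3 401
scene [ 0.3  -0.65] 0.35 142
scene [ 0.3 -0.6] 0.45 102
scene [ 0.3  -0.55] 0.45 208
scene [0.45 0.2 ] 0.11 148
scene [0.5  0.15] 0.11 34
scene [0.5 0.2] 0.11 398
scene [0.5  0.25] 0.11 556
scene [0.5 0.3] 0.11 242
scene [0.55 0.15] 0.11 37
scene [0.55 0.2 ] 0.11 221
scene [0.55 0.25] 0.11 375
scene [0.55 0.3 ] 0.11 127
scene [0.7 0.2] 0.3 1418
scene [0.7  0.25] 0.31 2341
scene [0.7 0.3] 0.33 2797
scene [0.7  0.35] 0.33 1568
scene [ 0.75 -0.6 ] 0.11 9
scene [ 0.75 -0.55] 0.11 12
scene [0.75 0.2 ] 0.3 83
scene [0.75 0.25] 0.31 38
scene [0.75 0.3 ] 0.33 41
scene [0.8 0.2] 0.3 71
scene [0.8  0.25] 0.31 19
scene [0.8 0.3] 0.32 14
side [ 0.2  -0.55] 0.34 19
side [0.2
[... 341 characters left out ...]
 [0.3 0. ] 0.45 45
side [0.3  0.05] 0.33 376
side [0.3 0.1] 0.31 239
side [0.45 0.2 ] 0.11 71
side [0.5  0.15] 0.11 33
side [0.5 0.2] 0.11 589
side [0.5  0.25] 0.11 620
side [0.5 0.3] 0.11 295
side [0.55 0.15] 0.11 61
side [0.55 0.2 ] 0.11 379
side [0.55 0.25] 0.11 625
side [0.55 0.3 ] 0.11 268
side [0.6  0.25] 0.11 9
side [0.6 0.3] 0.11 12
side [0.7 0.2] 0.3 897
side [0.7  0.25] 0.31 1604
side [0.7 0.3] 0.33 1970
side [0.7  0.35] 0.33 1131
side [ 0.75 -0.6 ] 0.11 10
side [ 0.75 -0.55] 0.11 15
side [0.75 0.2 ] 0.3 437
side [0.75 0.25] 0.31 340
side [0.75 0.3 ] 0.33 441
side [0.75 0.35] 0.33 288
side [0.8 0.2] 0.3 344
side [0.8  0.25] 0.31 171
side [0.8 0.3] 0.32 221
side [0.8  0.35] 0.33 123
```

```bash
python3 -m jog '[0,0,3,-1.05,-2.26,-0.27,85, 0,0,6,-2.1,-4.5,-0.54,85, 0,0,9,-3.15,-6.8,-0.8,85, 0,0,12,-4.2,-9,-1.1,85, 0,0,15,-5.3,-11.3,-1.35,85, 0,0,18,-6.3,-13.6,-1.6,85, 0,0,21,-7.4,-15.8,-1.9,85, 0,0,22,-8.4,-18.1,-2.1,85]'
```

```text
t: 1.3
tool_pos: [0.5918, -0.2189, 0.2501]
ee_rot: [0.718, -0.696, 0.0, -0.0]
ft_force: [-0.3, -1.6, -0.4]
opening: 0.997
```

Run:
```python
from h import *
s=read_state();print(s['t'],s['tool_pos'],s['ee_rot'],s['joint_velocities'],s['qpos'])
```

```text
1.3 [ 0.5918081  -0.21889574  0.25007136] [ 7.18348671e-01 -6.95683083e-01  4.82439724e-04 -4.20665959e-05] [ 0.80306736  0.3753724  -0.48421942 -0.0016172   0.1075343   0.92977964] [-5.33614157e-01  1.62139922e-01  1.55660395e+00 -1.45175646e-04
  1.42189094e+00  1.00514828e+00]
```

Settle for one row, then look with the wrist camera.

```bash
python3 -m jog '[0,0,0,0,0,0,60, 0,0,0,0,0,0,60]'
python3 - <<'E'
from h import *
s=read_state();p,d=camera('wrist');W,T=world('wrist',d,s);save('w1.png',p);print(s['tool_pos'],R.from_quat(s['ee_rot']).as_matrix().round(3))
for r in silhouettes('spacer_b','wrist'):
    m=r['mask']&(d>0);q=W[m];print(r['confidence'],r['box'])
    for lo,hi in[(.044,.056),(.075,.09)]:
        a=q[(q[:,2]>lo)&(q[:,2]<hi)]
        if len(a)>9:
            k=cv2.minAreaRect(a[:,:2].astype(np.float32)*1000);print(np.round(k[0],1),np.round(k[1],1),round(k[2],1),len(a),np.median(a[:,2]))
E
```

```text
t: 1.55
tool_pos: [0.5904, -0.2206, 0.2491]
ee_rot: [0.719, -0.695, -0.0, 0.0]
ft_force: [-0.8, 0.8, -0.1]
opening: 0.705
[ 0.59037656 -0.22056262  0.24911427] [[ 0.033 -0.999 -0.001]
 [-0.999 -0.033 -0.   ]
 [ 0.     0.001 -1.   ]]
0.94 [184.9, 147.3, 54.2, 52.1]
[ 606.1 -116.3] [23.8 79.4] 47.2 631 0.05005383925138196
[ 606. -116.] [12.2 43.9] 47.5 381 0.08390151024803122
0.67 [259.7, 156.6, 32.8, 66.4]
[ 594.2 -219.5] [79.5 41.3] 2.9 1495 0.05028428006927088
[ 593.6 -219.4] [44.3 11.2] 2.2 356 0.08402517103463769
0.61 [176.2, 234.9, 51.9, 57.9]
[463.7 -94.5] [60.6 78.9] 79.9 1041 0.050342666557515514
[468.8 -95.7] [11.4 32.4] 78.9 149 0.08374335006465378
0.57 [300.5, 260.0, 16.3, 64.2]
[ 437.8 -286. ] [79.6 24.2] 2.2 450 0.05036664426263224
[ 437.5 -286.1] [43.3 12.4] 2.0 276 0.08415425734904491
```

View pics/w1.png

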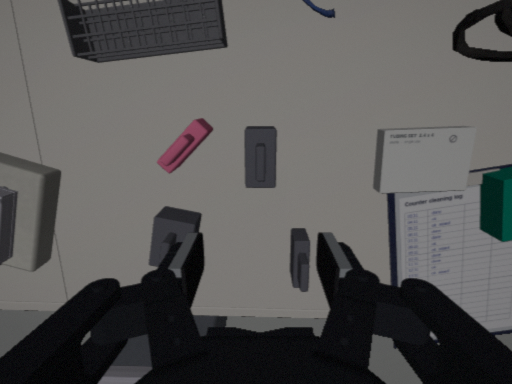

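The wrist view shows the grey blocks at (260,157), 80×42 mm; (176,235), 80×60 mm; and (300,260), 80×24 mm. The pink one is at (185,147). The gap is 50 mm, so the thickest block that fits is the 42 mm one at (260,157). I'll confirm it in a crop.

Run:
```python
from h import *
p=cv2.imread('pics/w1.png');cv2.imwrite('pics/w1c.png',cv2.resize(p[100:300,140:340],None,fx=3,fy=3,interpolation=cv2.INTER_CUBIC))
s=read_state();M=R.from_quat(s['ee_rot']).as_matrix()
print(M.T@(np.array([.5937,-.2192,.058])-s['tool_pos'])/.025, np.degrees(np.arctan2(M[1,0],M[0,0])))
```

```text
[-0.08674715 -0.16339377  7.64359214] -88.21005997077766
```

View pics/w1c.png

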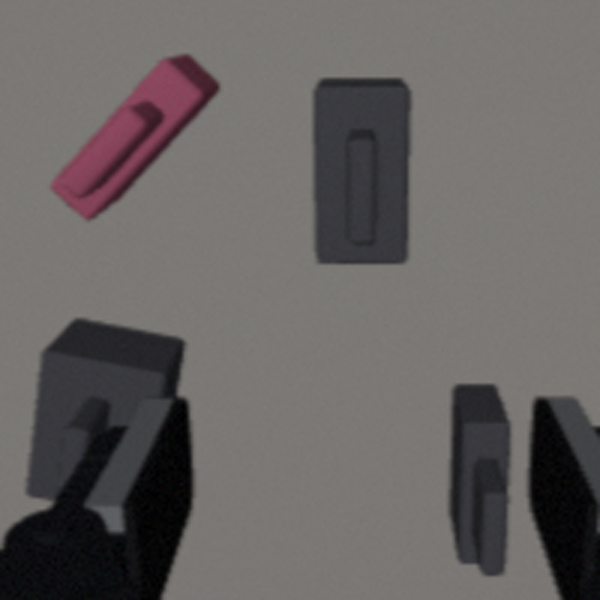

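The crop shows one grey block of medium thickness, with its fin upright and in line with the jaws. Now I'll descend and grip it.

```bash
python3 -m jog '[0,0,0,-0.1,-0.16,2,45, 0,0,0,-0.1,-0.16,4,45, 0,0,0,-0.1,-0.16,5.5,45, 0,0,0,-0.1,-0.16,6.6,45, 0,0,0,-0.1,-0.16,7.3,45, 0,0,0,-0.1,-0.16,7.6,45, 0,0,0,-0.1,-0.16,7.6,45, 0,0,0,-0.1,-0.16,7.6,30]'
```

```text
t: 2.65
tool_pos: [0.5954, -0.2185, 0.0609]
ee_rot: [0.719, -0.695, 0.001, -0.0]
ft_force: [-0.3, 0.9, 0.0]
opening: 0.36
```

```bash
python3 -m jog '[0,0,0,0,0,0,0, 0,0,0,0,0,0,0, 0,0,0,0,0,0,0, 0,0,0,0,0,0,0, 0,0,0,0,0,0,0]' 60
```

```text
t: 3.28
tool_pos: [0.5945, -0.2179, 0.0594]
ee_rot: [0.719, -0.695, -0.0, 0.0]
ft_force: [-0.9, -0.4, -0.6]
opening: 0.006
```

The opening reads 0.006 where about 0.14 was expected, so I need to look.

Run:
```python
from h import *
s=read_state();print(s['opening'],s['tool_pos'])
ps=[]
for n in ['side','wrist']:
    p,d=camera(n);save(n+'2.png',p);ps.append(p)
    W,_=world(n,d,s)
    for r in silhouettes('spacer_b',n):
        m=r['mask']&(d>0);q=W[m];print(n,r['confidence'],r['box'],np.median(q,0).round(3),np.percentile(q,98,axis=0).round(3))
a=cv2.resize(ps[0][110:260,180:380],None,fx=3,fy=3);save('s2c.png',a)
```

```text
0.0058770537663139395 [ 0.59452531 -0.21790385  0.059421  ]
side 0.97 [291.4, 205.3, 38.7, 38.3] [ 0.461 -0.073  0.046] [ 0.502 -0.058  0.082]
side 0.86 [231.1, 186.2, 24.2, 34.8] [ 0.602 -0.102  0.043] [ 0.637 -0.081  0.082]
side 0.82 [306.4, 158.8, 28.1, 29.5] [ 0.438 -0.276  0.04 ] [ 0.473 -0.271  0.081]
side 0.71 [246.7, 167.9, 34.0, 36.0] [ 0.587 -0.204  0.045] [ 0.629 -0.196  0.082]
wrist 0.77 [117.2, 305.1, 90.3, 48.0] [ 0.504 -0.087  0.026] [ 0.507 -0.073  0.051]
wrist 0.7 [119.2, 187.0, 125.0, 101.4] [ 0.616 -0.128  0.051] [ 0.64  -0.1    0.085]
wrist 0.68 [262.8, 199.1, 63.1, 110.6] [ 0.614 -0.219  0.05 ] [ 0.634 -0.2    0.085]
```

View pics/s2c.png

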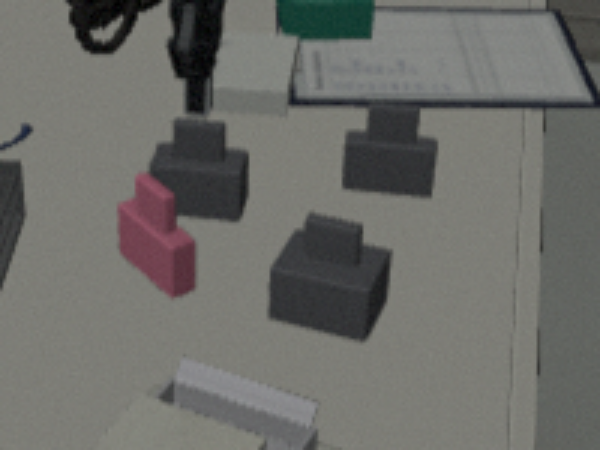

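View pics/wrist2.png

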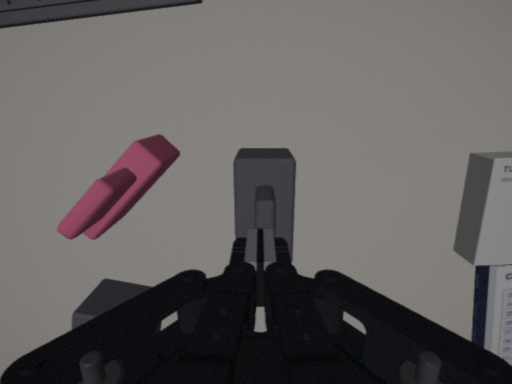

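Run:
```python
from h import *
s=read_state();print(s['tool_pos'],s['qpos'])
p,d=camera('side');W,_=world('side',d)
c=get_calibration('side');K=np.array(c['camera_matrix']);X=np.array(c['world_to_cam'])@np.append(s['tool_pos'],1);print('proj',K@X[:3]/X[2])
for v in range(132,160,2): print(v,[tuple(W[v,u].round(3)) for u in (243,246,249)],p[v,246])
p,d=camera('wrist');W,T=world('wrist',d,s);Tt=np.array(get_calibration('wrist')['tool_from_camera']);K=np.array(get_calibration('wrist')['camera_matrix'])
X=np.linalg.inv(Tt)@[0,0,0,1];print('wproj',K@X[:3]/X[2])
for v in range(190,300,8): print(v,d[v,250:275:8].round(3),W[v,258].round(3))
```

```text
[ 0.59453612 -0.21788803  0.05941702] [-5.30063356e-01  3.58773161e-01  1.68649402e+00  7.70655959e-06
  1.09636960e+00  1.00784741e+00]
proj [245.49773143 158.0452057    1.        ]
132 [(np.float64(0.591), np.float64(-0.174), np.float64(0.155)), (np.float64(0.584), np.float64(-0.175), np.float64(0.155)), (np.float64(0.582), np.float64(-0.198), np.float64(0.144))] [ 9  9 11]
134 [(np.float64(0.594), np.float64(-0.186), np.float64(0.144)), (np.float64(0.584), np.float64(-0.175), np.float64(0.15)), (np.float64(0.58), np.float64(-0.189), np.float64(0.144))] [13 10 11]
136 [(np.float64(0.598), np.float64(-0.205), np.float64(0.128)), (np.float64(0.587), np.float64(-0.191), np.float64(0.136)), (np.float64(0.584), np.float64(-0.212), np.float64(0.126))] [ 9 12 13]
138 [(np.float64(0.598), np.float64(-0.203), np.float64(0.124)), (np.float64(0.59), np.float64(-0.203), np.float64(0.124)), (np.float64(0.584), np.float64(-0.209), np.float64(0.122))] [16 17 25]
140 [(np.float64(0.597), np.float64(-0.203), np.float64(0.118)), (np.float64(0.59), np.float64(-0.203), np.float64(0.119)), (np.float64(
[... 1889 characters left out ...]
215  0.062]
198 [0.    0.166 0.165 0.174] [ 0.615 -0.215  0.079]
206 [0.197 0.162 0.161 0.164] [ 0.612 -0.215  0.084]
214 [0.199 0.164 0.162 0.165] [ 0.607 -0.216  0.084]
222 [0.201 0.165 0.166 0.166] [ 0.603 -0.216  0.084]
230 [0.148 0.148 0.149 0.169] [ 0.605 -0.216  0.101]
238 [0.139 0.138 0.14  0.148] [ 0.606 -0.216  0.111]
246 [0.132 0.131 0.132 0.141] [ 0.606 -0.216  0.119]
254 [0.124 0.124 0.124 0.125] [ 0.606 -0.216  0.126]
262 [0.119 0.119 0.119 0.116] [ 0.605 -0.216  0.132]
270 [0.111 0.119 0.11  0.11 ] [ 0.601 -0.216  0.132]
278 [0.105 0.122 0.106 0.105] [ 0.597 -0.216  0.131]
286 [0.102 0.121 0.109 0.101] [ 0.594 -0.216  0.133]
294 [0.098 0.123 0.113 0.088] [ 0.59  -0.216  0.132]
```

Depth from both cameras puts the real fingertips about 36 mm above the reported TCP: z≈0.096 against 0.059, with xy correct. The fingers therefore closed above the fin (0.084) and touched nothing. I'll reopen, go 36 mm lower in small steps while watching the force, and close again.

```bash
python3 -m jog '[0,0,0,0,0,0,45, 0,0,0,0,0,0,45, 0,0,0,0,0,0,45, 0,0,0,0,0,0.4,45, 0,0,0,0,0,0.8,45, 0,0,0,0,0,1.1,45, 0,0,0,0,0,1.4,45, 0,0,0,0,0,1.4,45]' 60
python3 -m jog '[0,0,0,0,0,0,0, 0,0,0,0,0,0,0, 0,0,0,0,0,0,0, 0,0,0,0,0,0,0, 0,0,0,0,0,0,0]' 60
```

```text
t: 4.58
tool_pos: [0.594, -0.2176, 0.0235]
ee_rot: [0.719, -0.695, -0.001, 0.0]
ft_force: [0.7, 0.4, 0.1]
opening: 0.525
t: 5.2
tool_pos: [0.5946, -0.218, 0.0246]
ee_rot: [0.719, -0.695, 0.0, -0.0]
ft_force: [-1.1, -0.4, 0.7]
opening: 0.132
```

Gripped at 11.3 mm, which is the fin's width. Now lift and check.

```bash
python3 -m jog '[0,0,0,0,0,-0.4,0, 0,0,0,0,0,-1.4,0, 0,0,0,0,0,-3,0, 0,0,0,0,0,-4.6,0, 0,0,0,0,0,-5.6,0, 0,0,0,0,0,-5.6,0, 0,0,0,0,0,-5.6,0]'
python3 - <<'E'
from h import *
for n in ['side','wrist','scene']:
    s=read_state();p,d=camera(n);save(n+'3.png',p);W,_=world(n,d,s)
    for r in silhouettes('spacer_b',n):
        m=r['mask']&(d>0);q=W[m];print(n,r['confidence'],r['box'],np.percentile(q,2,axis=0).round(3),np.percentile(q,98,axis=0).round(3))
    if n=='scene':
        P=W[d>0]
        for lo,hi,l in[(.057,.067,'floor'),(.07,.082,'rim')]:
            pass
print(s['tool_pos'],s['ft_force'],s['opening'],s['qpos'],s['t'])
E
```

```text
t: 6.08
tool_pos: [0.5937, -0.2174, 0.1629]
ee_rot: [0.719, -0.695, -0.001, 0.0]
ft_force: [-0.5, -0.8, -2.3]
opening: 0.126
side 0.92 [308.0, 158.9, 33.0, 34.4] [ 0.397 -0.293 -0.001] [ 0.472 -0.27   0.082]
side 0.77 [230.6, 187.8, 23.6, 44.5] [ 0.573 -0.242 -0.003] [ 0.656 -0.081  0.082]
side 0.71 [246.3, 117.8, 35.2, 39.5] [ 0.553 -0.65  -0.002] [ 0.656 -0.193  0.219]
side 0.64 [291.3, 204.3, 39.6, 42.8] [ 0.422 -0.112  0.002] [ 0.503 -0.058  0.082]
wrist 0.97 [168.9, 159.2, 72.8, 68.5] [ 0.575 -0.149  0.011] [ 0.64  -0.095  0.085]
wrist 0.75 [260.5, 230.2, 78.7, 153.5] [ 0.576 -0.235  0.151] [ 0.633 -0.196  0.223]
wrist 0.71 [158.1, 263.4, 71.0, 56.8] [ 0.456 -0.13   0.005] [ 0.506 -0.068  0.079]
wrist 0.57 [315.9, 265.4, 16.5, 20.8] [ 0.476 -0.295  0.005] [ 0.477 -0.277  0.045]
scene 0.76 [229.1, 178.2, 14.9, 38.1] [ 0.569 -0.131  0.003] [ 0.635 -0.082  0.084]
scene 0.7 [270.1, 195.0, 35.4, 44.0] [ 0.418 -0.114  0.004] [ 0.499 -0.06   0.084]
scene 0.62 [314.4, 169.5, 26.1, 29.6] [ 0.395 -0.294  0.004] [ 0.47  -0.273  0.084]
scene 0.59 [254.6, 121.8, 31.5, 35.0] [ 0.55  -0.231  0.142] [ 0.625 -0.195  0.214]
[ 0.59374669 -0.21746134  0.16272544] [ 0.58533023  0.04785438 -2.90857949] 0.12907703769824938 [-5.30108659e-01  2.37508734e-01  1.63148533e+00 -2.97465945e-06
  1.27540326e+00  1.00790639e+00] 6.275
```

View pics/side3.png

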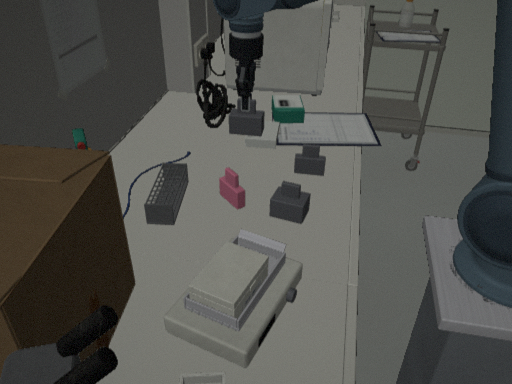

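View pics/wrist3.png

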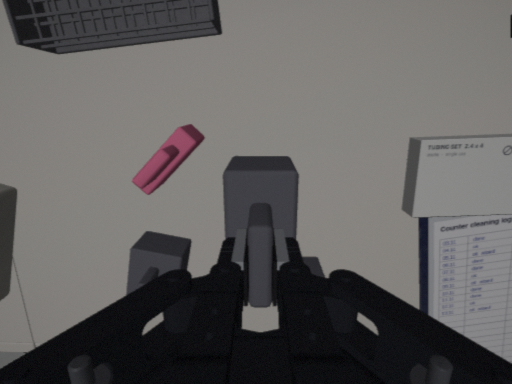

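Held upright and clear (side px 246,120). Now carry it to hover over the gap.

```bash
python3 -m jog '[0,0,1,-1,0.2,0,0, 0,0,3,-3,0.7,0,0, 0,0,6,-5.4,1.2,0,0, 0,0,9,-7.8,1.8,0,0, 0,0,12,-10.2,2.3,0,0, 0,0,15,-12.4,2.8,0,0, 0,0,17,-14,3.2,0,0, 0,0,18,-14.6,3.35,0,0]'
python3 -m jog '[0,0,0,0,0,0,0, 0,0,0,0,0,0,0, 0,0,0,0,0,0,0]'
python3 - <<'E'
from h import *
for n in ['wrist','scene','side']:
    s=read_state();p,d=camera(n);save(n+'4.png',p);np.savez(n+'4.npz',p=p,d=d,**{k:s[k] for k in('tool_pos','ee_rot')})
M=R.from_quat(s['ee_rot']).as_matrix()
print(s['tool_pos'],M.round(3),np.degrees(np.arctan2(M[1,0],M[0,0])),s['t'])
E
```

```text
t: 7.38
tool_pos: [0.4979, 0.1463, 0.1643]
ee_rot: [-0.602, 0.799, 0.0, -0.0]
ft_force: [0.6, -0.3, -1.6]
opening: 0.128
t: 7.75
tool_pos: [0.4992, 0.1433, 0.1644]
ee_rot: [-0.6, 0.8, -0.0, -0.0]
ft_force: [-0.1, 0.4, -2.4]
opening: 0.128
[0.49910663 0.14343245 0.16442772] [[-0.279 -0.96  -0.   ]
 [-0.96   0.279 -0.   ]
 [ 0.     0.    -1.   ]] -106.18683365479595 7.85
```

View pics/wrist4.png

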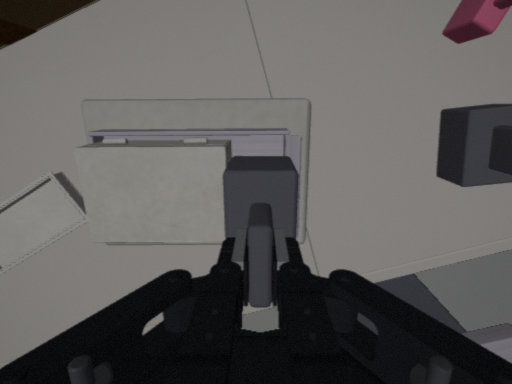

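View pics/side4.png

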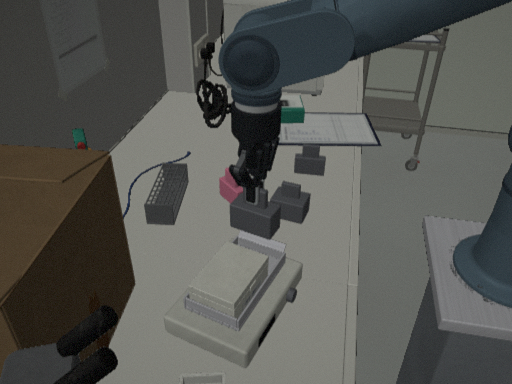

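The block hovers over the gap. In the wrist view the box edge is at column ≈232 and the lip at ≈292. I'll measure the block against the gap in the wrist depth frame and in the scene frame.

Run:
```python
from h import *
a=np.radians(-16);ex=np.array([np.cos(a),np.sin(a)]);ey=np.array([-ex[1],ex[0]]);o=np.array([.4975,.1455])
for n in['wrist','scene','side']:
    f=np.load(n+'4.npz');W,_=world(n,f['d'],f);P=W[f['d']>0]
    L=np.stack([(P[:,:2]-o)@ex,(P[:,:2]-o)@ey,P[:,2]],1)*1000
    k=(np.abs(L[:,0])<85)&(L[:,1]>-75)&(L[:,1]<200);L=L[k]
    def st(l,lo,hi,e=None):
        q=L[(L[:,2]>lo)&(L[:,2]<hi)]
        if e is not None:q=q[e(q)]
        if len(q)>9:
            r=cv2.minAreaRect(q[:,:2].astype(np.float32))
            print(n,l,len(q),'p1',np.percentile(q,1,axis=0).round(1),'p99',np.percentile(q,99,axis=0).round(1),'rect',np.round(r[0],1),np.round(r[1],1),round(r[2],1))
    st('floor',59,66,lambda q:(abs(q[:,0])<60)&(q[:,1]>-50)&(q[:,1]<50));st('rimtop',80,84);st('lip',85,98,lambda q:q[:,1]<0);st('boxtop',109,115)
    st('block top',185,194,lambda q:(abs(q[:,1])<60));st('fin',215,226,lambda q:(abs(q[:,1])<20)&(abs(q[:,0])<25))
    st('block body',145,187,lambda q:(abs(q[:,1])<60))
```

```text
wrist floor 1233 p1 [ 27.2 -22.9  60.3] p99 [53.  47.4 64. ] rect [39.7 12.1] [26.3 75.4] 0.4
wrist rimtop 1091 p1 [ 32.3 -24.9  80.2] p99 [ 52.9 151.2  83.8] rect [39.4 63.1] [ 26.7 179.2] 0.2
wrist lip 492 p1 [-43.8 -36.6  85.2] p99 [ 48.8 -25.6  94.9] rect [  1.6 -31.6] [95.1 11. ] 1.0
wrist boxtop 13521 p1 [-39.9  30.2 110.6] p99 [ 42.3 146.9 113.8] rect [ 0.6 87.9] [ 84.5 122.8] 0.3
wrist block top 4064 p1 [  2.4 -21.6 186.7] p99 [ 40.9  19.3 191.8] rect [20.1 -1.1] [42.1 42. ] 89.9
wrist fin 2700 p1 [-18.7 -18.6 215.3] p99 [ 23.   17.1 225.6] rect [ 1.8 -1. ] [36.6 36.6] 44.1
wrist block body 843 p1 [ 39.8 -21.  145.5] p99 [ 41.1  18.7 186.8] rect [23.7 -1. ] [35.1 42.1] 0.3
scene floor 340 p1 [-53.1 -26.5  59.1] p99 [48.6 48.5 65.9] rect [-2.3 11.4] [102.8  77.6] 0.7
scene rimtop 529 p1 [-53.1 -27.8  80.1] p99 [ 50.2 150.7  83.9] rect [-1.1 60.4] [106.3 181. ] 0.0
scene lip 203 p1 [-47.7 -37.7  85.2] p99 [ 43.8 -26.8  94. ] rect [ -0.7 -31.7] [12.7 94.9] 89.9
scene boxtop 1771 p1 [-42.7  26.5 109.4] p99 [ 40.5 146.3 113.5] rect [-0.8 86. ] [ 86.8 122.5] 0.7
scene block top 355
[... 254 characters left out ...]
 12.8] [89.5 38. ] 27.1
side floor 241 p1 [-51.2 -25.9  59.1] p99 [49.  47.1 65.9] rect [-0.7 12. ] [101.5  76.4] 0.7
side rimtop 447 p1 [-51.1 -29.8  80. ] p99 [ 51.6 153.3  83.9] rect [ 0.2 61.6] [104.5 186.1] 0.1
side lip 215 p1 [-46.2 -35.7  85.1] p99 [ 47.9 -25.   92.5] rect [  1.  -29.8] [94.7 12.1] 0.3
side boxtop 2389 p1 [-40.3  28.4 109. ] p99 [ 41.8 148.  112.5] rect [ 0.6 88.5] [122.9  84.6] 89.9
side block top 538 p1 [-38.8 -19.2 185.2] p99 [ 39.6  20.7 193.5] rect [0.5 0.6] [80.1 41.3] 0.4
side fin 156 p1 [-20.9 -10.8 215.2] p99 [ 20.8  19.2 225.8] rect [-2.3  6. ] [40.  25.3] 27.6
side block body 1025 p1 [-39.5 -17.1 145.5] p99 [ 38.8  21.6 186.9] rect [0.3 1.8] [81.1 42.1] 1.4
```

The block and gap agree to within 0.3° in yaw. The block should move about 1.5 mm toward the box, within the ±4 mm clearance. Descending in stages with force checks.

```bash
python3 -m jog '[0,0,0,-0.06,0,0.5,0, 0,0,0,-0.06,0,1.0,0, 0,0,0,-0.06,0,1.3,0, 0,0,0,-0.06,0,1.5,0, 0,0,0,-0.06,0,1.5,0]'
python3 - <<'E'
from h import *
a=np.radians(-16);ex=np.array([np.cos(a),np.sin(a)]);ey=np.array([-ex[1],ex[0]]);o=np.array([.4975,.1455])
s=read_state();print(s['tool_pos'])
for n in ['wrist','side']:
    s=read_state();p,d=camera(n);save(n+'5.png',p);W,_=world(n,d,s);P=W[d>0]
    L=np.stack([(P[:,:2]-o)@ex,(P[:,:2]-o)@ey,P[:,2]],1)*1000
    for l,lo,hi,y0,y1 in[('lip',85,98,-60,-22),('box',109,115,22,200),('blk',148,156,-50,50)]:
        q=L[(L[:,2]>lo)&(L[:,2]<hi)&(abs(L[:,0])<48)&(L[:,1]>y0)&(L[:,1]<y1)]
        if len(q)>9:
            r=cv2.minAreaRect(q[:,:2].astype(np.float32));print(n,l,len(q),np.percentile(q,1,axis=0).round(1),np.percentile(q,99,axis=0).round(1),np.round(r[0],1),np.round(r[1],1),round(r[2],1))
    if n=='side': save('s5c.png',cv2.resize(p[180:370,150:350],None,fx=3,fy=3))
E
```

```text
t: 8.52
tool_pos: [0.499, 0.1456, 0.1265]
ee_rot: [-0.601, 0.799, 0.0, -0.0]
ft_force: [0.5, 0.7, -1.9]
opening: 0.129
[0.49899712 0.14559148 0.12647069]
wrist lip 1355 [-43.5 -36.6  85.3] [ 47.2 -25.8  94.7] [  0.6 -32.6] [94.7 11.8] 3.4
wrist box 18742 [-39.7  28.3 110.7] [ 42.3 146.8 113.7] [ 1.  88.1] [122.8  84.6] 89.8
wrist blk 4024 [  1.6 -19.4 149.2] [ 40.   21.4 153.9] [19.3  1. ] [42.2 42.2] 89.9
side lip 38 [-46.2 -36.5  85.3] [-32.1 -26.1  92. ] [-39.8 -31.9] [ 9.5 15.1] 74.7
side box 2441 [-40.3  23.  109. ] [ 41.7 148.6 112.8] [ 0.8 85.7] [ 84.5 127.6] 0.2
side blk 507 [-38.6 -17.7 148.2] [ 38.9  22.9 155.5] [0.2 2.4] [79.2 44.4] 0.2
```

View pics/s5c.png

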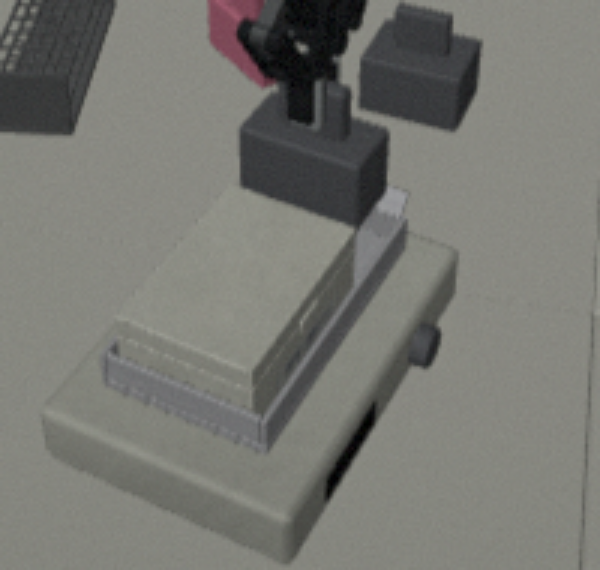

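View pics/wrist5.png

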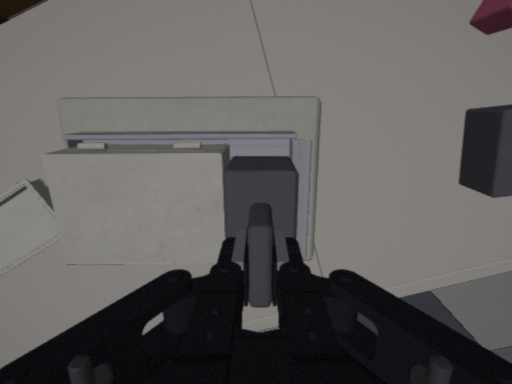

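In the wrist view the block spans −20 to +22 mm in the gap's −23 to +27 mm, so it is centred and clears both sides. Descending into the gap.

```bash
python3 -m jog '[0,0,0,0,0,0.4,0, 0,0,0,0,0,0.8,0, 0,0,0,0,0,1.1,0, 0,0,0,0,0,1.3,0, 0,0,0,0,0,1.3,0]'
python3 -m jog '[0,0,0,0,0,0.08,0, 0,0,0,0,0,0.16,0, 0,0,0,0,0,0.22,0, 0,0,0,0,0,0.22,0]'
```

```text
t: 9.25
tool_pos: [0.4989, 0.1456, 0.0939]
ee_rot: [-0.601, 0.799, 0.0, -0.0]
ft_force: [-0.2, 0.9, -2.0]
opening: 0.13
t: 9.75
tool_pos: [0.4992, 0.1456, 0.0888]
ee_rot: [-0.601, 0.799, 0.0, -0.0]
ft_force: [1.1, -0.1, -2.1]
opening: 0.131
```

```bash
python3 -m jog '[0,0,0,0,0,0.04,0, 0,0,0,0,0,0.08,0, 0,0,0,0,0,0.08,0]'
python3 -m jog '[0,0,0,0,0,0.03,0, 0,0,0,0,0,0.03,0]'
```

```text
t: 10.12
tool_pos: [0.4992, 0.1456, 0.0868]
ee_rot: [-0.601, 0.799, 0.0, -0.0]
ft_force: [-1.1, -0.5, -1.4]
opening: 0.126
t: 10.38
tool_pos: [0.4994, 0.1456, 0.0866]
ee_rot: [-0.601, 0.799, -0.0, -0.0]
ft_force: [-2.0, 0.0, 3.5]
opening: 0.127
```

```bash
python3 -m jog '[0,0,0,0,0,0.03,0, 0,0,0,0,0,0.03,0]'
python3 - <<'E'
from h import *
a=np.radians(-16);ex=np.array([np.cos(a),np.sin(a)]);ey=np.array([-ex[1],ex[0]]);o=np.array([.4975,.1455])
for n in ['wrist','side']:
    s=read_state();p,d=camera(n);save(n+'6.png',p);W,_=world(n,d,s);P=W[d>0]
    L=np.stack([(P[:,:2]-o)@ex,(P[:,:2]-o)@ey,P[:,2]],1)*1000
    for l,y0,y1 in[('box',35,140),('blk',-18,18)]:
        q=L[(L[:,2]>105)&(L[:,2]<122)&(abs(L[:,0])<38)&(L[:,1]>y0)&(L[:,1]<y1)]
        print(n,l,len(q),np.median(q[:,2]))
E
```

```text
t: 10.62
tool_pos: [0.4994, 0.1456, 0.0866]
ee_rot: [-0.601, 0.799, -0.0, -0.0]
ft_force: [-5.1, -2.3, 8.0]
opening: 0.123
wrist box 20358 112.30208356700442
wrist blk 3104 112.55264270317741
side box 2061 110.22396626181563
side blk 399 110.46799026017939
```

View pics/wrist6.png

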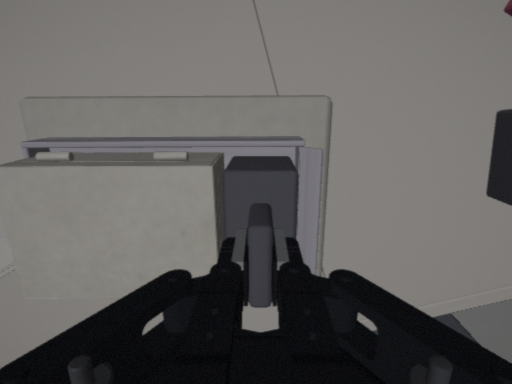

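The block top is level with the box top (112.5 against 112.3 mm) and there was floor contact, so it is seated. Release and retreat.

```bash
python3 -m jog '[0,0,0,0,0,-0.03,12, 0,0,0,0,0,-0.03,20, 0,0,0,0,0,-0.03,35, 0,0,0,0,0,-0.03,45, 0,0,0,0,0,-0.03,45]'
python3 -m jog '[0,0,0,0,0,-0.5,45, 0,0,0,0,0,-1.5,45, 0,0,0,0,0,-3,45, 0,0,0,0,0,-5,45, 0,0,0,0,0,-6.5,45, 0,0,0,0,0,-6.5,45, 0,0,0,0,0,-6.5,45]'
python3 - <<'E'
from h import *
a=np.radians(-16);ex=np.array([np.cos(a),np.sin(a)]);ey=np.array([-ex[1],ex[0]]);o=np.array([.4975,.1455])
s=read_state();print(s['t'],s['opening'],s['ft_force'],s['tool_pos'])
for n in ['wrist','side']:
    s=read_state();p,d=camera(n);save(n+'7.png',p);W,_=world(n,d,s);P=W[d>0]
    L=np.stack([(P[:,:2]-o)@ex,(P[:,:2]-o)@ey,P[:,2]],1)*1000
    for l,lo,hi,y0,y1 in[('box',105,118,35,140),('blk',105,118,-30,25),('fin',138,152,-30,30)]:
        q=L[(L[:,2]>lo)&(L[:,2]<hi)&(abs(L[:,0])<55)&(L[:,1]>y0)&(L[:,1]<y1)]
        if len(q)<9: continue
        r=cv2.minAreaRect(q[:,:2].astype(np.float32));print(n,l,len(q),np.median(q[:,2]).round(1),q[:,2].std().round(2),np.round(r[0],1),np.round(r[1],1),round(r[2],1))
    if n=='side': save('s7c.png',cv2.resize(p[180:370,150:350],None,fx=3,fy=3))
E
```

```text
t: 11.35
tool_pos: [0.4993, 0.1456, 0.0861]
ee_rot: [-0.601, 0.799, 0.0, -0.0]
ft_force: [0.2, -0.4, 0.3]
opening: 0.527
t: 12.22
tool_pos: [0.4989, 0.1456, 0.2484]
ee_rot: [-0.601, 0.799, 0.0, -0.0]
ft_force: [-0.1, 0.1, 0.1]
opening: 0.529
12.225 0.5294785848543079 [-0.07436008  0.13046054  0.0697356 ] [0.49890005 0.14555001 0.24842952]
wrist box 6875 112.3 0.83 [ 1.1 87.5] [ 83.6 105. ] 0.1
wrist blk 2042 112.3 1.12 [1.2 1.4] [41.8 79.2] 89.4
wrist fin 504 146.0 1.25 [0.9 1.1] [11.4 43.7] 89.7
side box 2322 110.2 1.05 [ 1.3 87.5] [ 85.7 104.9] 0.0
side blk 579 110.0 2.17 [0.7 1.5] [80.8 44.3] 0.1
side fin 148 143.1 1.9 [0.8 2.5] [43.6 13.4] 1.6
```

View pics/s7c.png

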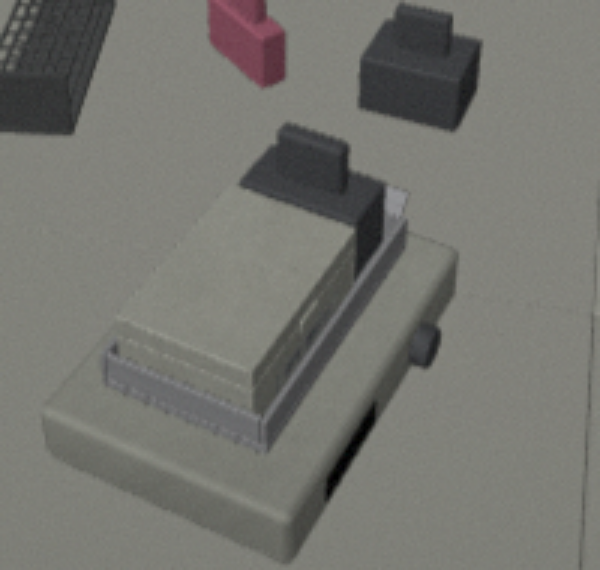

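View pics/wrist7.png

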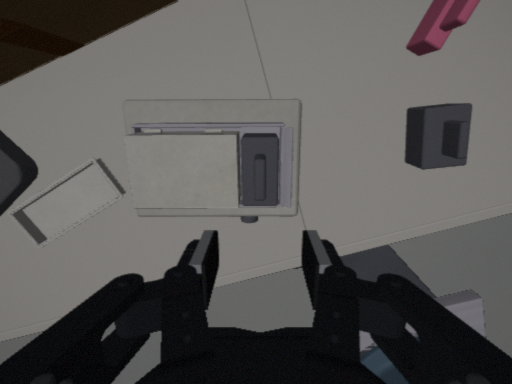

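The block is upright, level and seated, at wrist px (260,170) and side crop (315,185). The gripper is well clear.

```bash
python3 -c "
from cell import *
print(finish_job())"
```

```text
the job is handed in; nothing more can be done
None
```

The 42 mm spacer (spacer_b) is standing upright in the gap beside the tip box, seated on the tray floor and released. I handed the job in at about 12.3 s.

- **Choice of block:** the grey blocks measured about 60, 42 and 24 mm thick. The gap is 50 mm wide, so 42 mm is the thickest that fits. I left the pink look-alike and the other two blocks alone.
- **Last checks:**
  - **Height:** the block top reads 112.3 mm against an expected 112 mm. It is level with the box top in the wrist view and within 0.2 mm in the side view.
  - **Position and force:** yaw is within about 0.6° of the tray and the block is centred in the gap to about 1–2 mm. The wrist force is close to zero, and the highest force printed after any move was about 10 N.
- **What disagreed:** the first grip closed on nothing. Both cameras showed the real fingertips about 36 mm above the reported tool position. I reopened, went 36 mm lower and gripped the fin at about 11 mm. The camera frames also differed from each other by about 2 mm.

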